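# Swing the blue badge under the press and press it

## Task

Turn the badge press's die table by pushing it round with a fingertip (its bare spokes are there for that) until the badge with the blue picture sits centred under the press head, then push the press lever all the way down and let it come back up. Do not push the lever before the blue badge is in place; pick nothing up, leave both badges in their dies, and do not disturb the jar, the tin or the stamp standing around the press.

Things in the scene. Friction and masses are not known exactly. Their poses are not given: they have to be found in the camera images.
- press: Badge press fixed to the table (sizes in mm). Origin on the table (z 0), on the die table's upright axis; own +y points from there to the press head. Dark base, radius 125, 20 high. On +y a green column, 56 (x) by 50, y 145 to 195, top at z 155, with a green head overhanging at y 100, radius 30, z 115 to 155; steel punch below it, radius 22, underside z 73. Nothing tall on the -y side.
- head (a point): Point on the head's upright axis, 100 along the press's +y from its origin, z 70. Seen from above, the blue badge's centre must come within 8 mm of it. A white dot marks this axis on top of the head; an orange dot on the base, 100 out on the opposite side, marks where the other die then stands.
- turret: Aluminium die table with four spokes at right angles, turns about the press's upright axis. Origin on the axis at z 0. Hub radius 28, top z 78. Own +y and -y: flat arms with die cups centred 100 out (outer radius 35, z 44 to 67). Own +x and -x: bare round bars, diameter 14, centre z 58, free space below down to the base at z 20. Push these bars sideways, 45 to 100 from the axis.
- spoke_a (a point): Centre of the black ball (diameter 24) ending the bare spoke on the die table's +x, 115 from the axis, z 58. The die table turns both ways, more than half a turn, without stops or detents; it is stiff (about 0.22 N m) and stays where it is left.
- spoke_b (a point): Centre of the like black ball on the opposite bare spoke, on the die table's -x, 115 from the axis, z 58.
- blue_badge: Round badge, diameter 58, 8 thick, white rim, blue picture with a white spot, lying loose in one of the two die cups (either one), 100 from the axis. Origin at the centre of its underside, z 52. At the start it is 45 to 135 degrees round from the head, to either side.
- red_badge: Like the blue badge but with a red picture and a yellow spot; lies in the other die cup. Origin at the centre of its underside, z 52.
- lever (a joint): Angle of the press lever in rad: 0 up (rest), 1.0 all the way down (stop). A return spring pulls it back to 0 when let go; about 3 N at the start and 7 N at the bottom, pushing 95 from the shaft.
- shaft (a point): Lever's pivot, in the lever's plane: 225 along the press's +y from its origin, z 135. The lever swings in the upright plane through this point parallel to the press's x axis, 30 outside the column's face.
- lever_end (a point): Centre of the black ball (diameter 26) at the lever's end, 140 from the shaft. The lever is a steel bar, diameter 14, pointing to the press's +x: 35 degrees above level at rest, 22 below when fully down. A fingertip lowered straight down 95 out from the shaft (level, along +x) stays on the bar: its top there is at z 210 at rest and z 104 fully down.
- glue_jar: Loose glue jar with yellow cap, diameter 48, height 75; origin under its centre. Leave alone.
- pin_tin: Loose tin of pins with green band, diameter 60, height 50; origin under its centre. Leave alone.
- stamp: Loose wooden hand stamp, diameter 44, height 66; origin under its centre. Leave alone.

How it is judged:
On the way, in this order (a step that is already met when the one before it is completed fails the run):
1. the blue badge rests under the press head, within 8 mm of its axis, lever still up (horizontal distance between blue_badge and head below 0.008 m and angular speed of turret below 0.05 rad/s and value of joint lever below 0.2 rad), for 0.3 s.
2. the lever is pushed all the way down (at least 0.9 rad) (horizontal distance between blue_badge and head below 0.008 m and value of joint lever above 0.9 rad), for 0.1 s.
At the end, for the whole second after the job is handed in: The blue badge lies in its die within 8 mm of the head's axis (seen from above), the die table is still, the lever is back up (under 0.1 rad), the red badge is in its die, and jar, tin and stamp are within 20 mm of where they stood (horizontal distance between blue_badge and head below 0.008 m and value of joint lever below 0.1 rad and angular speed of turret below 0.05 rad/s and not (height (world z) of blue_badge above 0.064 m or height (world z) of blue_badge below 0.044 m or angle between blue_badge's own z axis and vertical above 0.3 rad) and not (height (world z) of red_badge above 0.064 m or height (world z) of red_badge below 0.044 m or angle between red_badge's own z axis and vertical above 0.3 rad) and distance of each of glue_jar, pin_tin, stamp from where it was at the start of the episode below 0.02 m); the robot touches nothing.
It fails at once if the lever is pushed beyond 0.25 rad while the blue badge is more than 10 mm from the head's axis (value of joint lever above 0.25 rad and horizontal distance between blue_badge and head above 0.01 m).
It fails at once if a badge is lifted, tipped or thrown out of its die ((height (world z) of blue_badge above 0.064 m or height (world z) of blue_badge below 0.044 m or angle between blue_badge's own z axis and vertical above 0.3 rad) or (height (world z) of red_badge above 0.064 m or height (world z) of red_badge below 0.044 m or angle between red_badge's own z axis and vertical above 0.3 rad)).
It fails at once if the jar, tin or stamp is shifted by more than 20 mm, lifted or tipped over (distance of any of glue_jar, pin_tin, stamp from where it was at the start of the episode above 0.02 m or height (world z) of any of glue_jar, pin_tin, stamp above 0.015 m or angle between any of glue_jar, pin_tin, stamp's own z axis and vertical above 0.4 rad).
It also fails if it takes over 61 s, if anything falls off the work surface, if the arm or the gripper's body presses on something with over 40 N, if the wrist force passes 120 N, or if a joint passes its speed limit or range.

## Robot

A 7-joint arm with a two-finger parallel gripper is mounted at the origin on the work surface. World frame = base frame: x ahead of the robot, y to its left, z up, the work surface at z = 0. Lengths are in m, angles in rad, forces in N, time in s.
With the tool pointing down it reaches from about 0.4 to 0.9 m from the base axis. Payload 5.6 kg.
Tool frame: the origin (TCP) lies midway between the tips of the shut fingers; the grasp point (between the pads) lies 19 mm behind it; z points along the fingers, y is the line along which they close (so a half turn about z gives the same grasp; the last joint's range is limited). The gripper opens to 92 mm and grips with 3 to 60 N. Pads are 20 mm wide; open, the fingers measure 128 mm over their backs; the gripper's body (75 mm by 189 mm) begins 69 mm behind the grasp point.
Start: joints at [1.077, 0.468, -0.012, 1.603, 0.006, 1.071, -0.056], TCP at [0.283, -0.585, 0.176] pointing down, gripper open.
Joint ranges: [-2.53, 2.53], [-0.31, 2.02], [-1.57, 1.55], [0.28, 2.44], [-1.29, 4.43], [0.15, 1.84], [-2.92, 2.92]. Speed limits (rad/s): [2.57, 2.57, 3.14, 3.14, 3.14, 3.14, 3.14].

## Interface

Orientations are given as a 3x3 rotation matrix whose columns are the frame's x, y, z axes.
In Python, from station import env, effector, solver, viewer, workorder, search_frame, tip_of gives the robot as it stands. Calls block until the motion is done:
- env.reach(position, orientation): joint-space move of the TCP to a pose.
- env.movel(position, frame=None, rate=0.15): straight line of the TCP; frame=None keeps the orientation; rate is the mean speed in m/s.
- env.goto_joints(angles): joint-space move.
- effector.release() and effector.grasp(squeeze=None): open the fingers fully, or close them until they stop; squeeze is the grip in N (None keeps the last).
- env.pause(seconds).
- solver.inverse_kinematics(position, orientation): joint angles nearest the present ones, or None.
- env.sense(): the state.
- viewer.read_camera(name): name is "scene" or "top" or "wrist"; returns (picture, depth): 420x560x3 uint8, red, green, blue; 420x560 float32, m along the optical axis (not along the pixel's ray), 0 where there is no reading.
- viewer.camera_info(name): a dict with "intrinsics" (3x3 intrinsics, pixels), "dist_coeffs" ([k1, k2, p1, p2, k3] as OpenCV has them; the pictures are not rectified), "eye" and "rotation" of the camera in the world; the wrist camera has in their place "T_tool_cam" (4x4, takes a point from camera to tool coordinates, whose origin is the TCP and whose axes are the flange's). Camera axes: x right, y up, looking along -z (the intrinsics and any distortion apply to the point x, -y, -z); pixel columns grow to the right and rows downward; lengths in m; the calibration is good to about 2 mm. A picture is of the moment at which its call begins: read the wrist's pose just before it. camera_info takes no time and is no camera call.
A pose or a line that the arm cannot do raises env.PlanningError and nothing moves.
- workorder.finish_job(): hands the job in; it is judged then, once.
Trained networks look in the newest picture that a camera, given by its name, has taken for a name from the list of things; names that differ only in an ending like _2 or _b are one class to them, and where a whole thing is asked for, a point or a joint stands for the part that bears it (a point fixed in the world has none). Each returns a list of dicts, best first, with "score" (0 to 1); they miss things now and then, are a little off and sometimes report something else, mostly with a low value. They report only what shows in the picture. A call takes as long as a camera call.
- search_frame(camera, name): "at" ([x, y, z] in m, in world coordinates, good to about 4 mm: the middle of the surface that is visible of it).
- tip_of(camera, name): "at" ([x, y, z] in m, in world coordinates, good to about 4 mm: a listed point, or the origin of a listed thing).
The state is a dict: "t": time; "joint_positions": joint angles; "joint_velocities": joint speeds; "tau": joint torques, N m; "ee_pos": TCP position; "tcp_rot": TCP orientation; "wrist_force": force on the tool from outside, world axes, zero at the start; "moment": the same for the moment, N m; "gripper_width": finger opening in m; "grasp_force": force on a finger pad.
Only numpy, scipy, OpenCV 4.12 (cv2) and the standard library are available. Lean on these libraries where they do the work, as an engineer would, in place of code of your own. Each camera call takes 0.05 s, during which the arm holds its last target. There are 200 camera calls.

## Working session

There is one attempt and no reset: what is moved stays moved. The work goes in short steps, each a Python script; the robot and the scene stay as the last script left them, time stands still between calls to the robot, and variables do not carry over. Pictures are saved under pics/ and viewed, at most 10 in all, crops included, and the job is handed in when it is done.

```bash
ls; mkdir -p pics; python3 - <<'E'
from station import env, effector, solver, viewer, workorder, search_frame, tip_of
import cv2,numpy as np
for c in ("top","scene"):
    p,d=viewer.read_camera(c); cv2.imwrite(f"pics/{c}0.png",p[:,:,::-1])
    print(c,viewer.camera_info(c)["eye"])
    for n in ["press","head","turret","spoke_a","blue_badge","red_badge","shaft","lever_end","glue_jar","pin_tin","stamp"]:
        print(n,[(np.round(r["at"],3).tolist(),round(r["score"],2)) for r in tip_of(c,n)[:3]])
print(env.sense()["t"])
E
```

```text
pics
top [ 0.3985321  -0.07148749  1.3766488 ]
press [([0.549, -0.105, -0.002], 0.59)]
head [([0.485, -0.023, 0.068], 0.55)]
turret [([0.55, -0.108, 0.004], 0.62), ([0.551, -0.107, 0.001], 0.36), ([0.742, -0.084, 0.001], 0.25)]
spoke_a [([0.451, -0.05, 0.054], 0.93), ([0.652, -0.166, 0.057], 0.59), ([0.496, -0.301, -0.002], 0.31)]
blue_badge [([0.602, -0.019, 0.049], 0.6)]
red_badge [([0.496, -0.194, 0.05], 0.91)]
shaft [([0.411, 0.07, 0.138], 0.75), ([0.494, -0.299, -0.002], 0.6)]
lever_end [([0.499, 0.144, 0.218], 0.78), ([0.549, -0.108, 0.001], 0.42)]
glue_jar [([0.741, -0.085, 0.003], 0.77), ([0.495, -0.194, 0.051], 0.51)]
pin_tin [([0.493, -0.297, -0.001], 0.78)]
stamp [([0.715, -0.273, 0.0], 0.52)]
scene [1.20472181 0.17489599 0.76291716]
press [([0.552, -0.112, -0.001], 0.72)]
head [([0.484, -0.03, 0.071], 0.96)]
turret [([0.548, -0.108, 0.001], 0.73)]
spoke_a [([0.451, -0.048, 0.055], 0.68), ([0.646, -0.168, 0.058], 0.67)]
blue_badge [([0.601, -0.019, 0.051], 0.68), ([0.502, 0.142, 0.217], 0.38)]
red_badge [([0.498, -0.195, 0.054], 0.55)]
shaft [([0.41, 0.07, 0.135], 0.95), ([0.499, 0.14, 0.218], 0.17)]
lever_end [([0.501, 0.142, 0.215], 0.75)]
glue_jar [([0.742, -0.089, -0.002], 0.79)]
pin_tin [([0.489, -0.298, -0.005], 0.87)]
stamp [([0.645, -0.165, 0.059], 0.7), ([0.716, -0.266, -0.005], 0.58)]
1.2
```

View pics/top0.png

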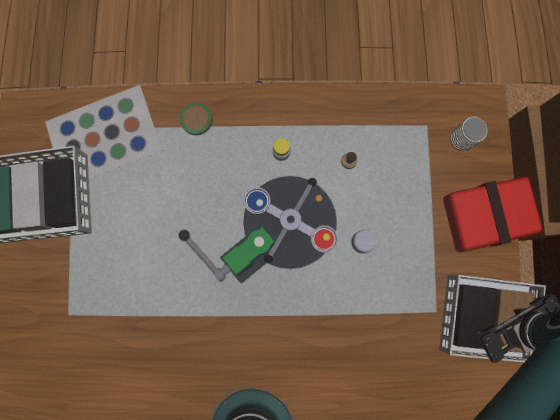

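View pics/scene0.png

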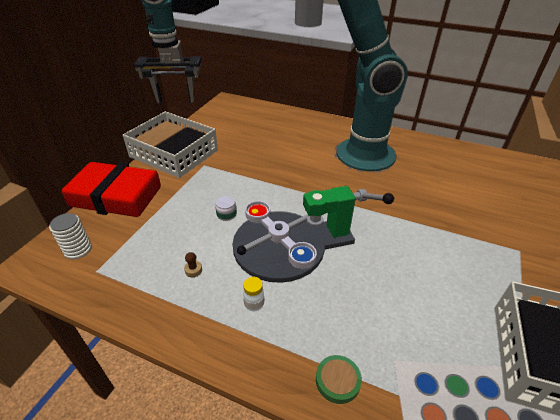

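Top view: blue at (258,201), red at (324,238), head dot at (260,241), orange dot at (319,198), hub at (290,219). The networks agree with this. The blue badge needs about +69° CCW. I'll refine the geometry from the dots, balls and badges, then check the arc is reachable.

```bash
cat > h.py <<'E'
from station import env, effector, solver, viewer, workorder, search_frame, tip_of
import cv2,numpy as np
def ray_at(cam,px,z):
    i=viewer.camera_info(cam)
    u=cv2.undistortPoints(np.array([[px]],float),np.array(i["intrinsics"]),np.array(i["dist_coeffs"]))[0,0]
    d=np.array(i["rotation"])@[u[0],-u[1],-1]; e=np.array(i["eye"])
    return (e+d*(z-e[2])/d[2])[:2]
def blob(p,lo,hi,near,r):
    hsv=cv2.cvtColor(p,cv2.COLOR_RGB2HSV); m=cv2.inRange(hsv,np.array(lo),np.array(hi))
    k=np.zeros_like(m); cv2.circle(k,near,r,255,-1); m&=k
    M=cv2.moments(m,True); return (M["m10"]/max(M["m00"],1),M["m01"]/max(M["m00"],1)),M["m00"]
def ang(v): return np.degrees(np.arctan2(v[1],v[0]))
def frame(deg,s=1):
    a=np.radians(deg); u=s*np.array([np.cos(a),np.sin(a),0]); z=np.array([0,0,-1.])
    return np.c_[np.cross(u,z),u,z]
E
python3 - <<'E'
from h import *
p,_=viewer.read_camera("top")
R={}
for n,lo,hi,near,r,z in [("white",(0,0,180),(179,60,255),(260,241),8,.155),("orange",(8,150,150),(22,255,255),(319,198),6,.02),
  ("blue",(100,100,40),(130,255,255),(258,201),14,.06),("red",(0,120,100),(179,255,255),(324,238),14,.06),
  ("ballS",(0,0,0),(179,255,55),(313,182),6,.066),("ballH",(0,0,0),(179,255,55),(268,259),6,.066)]:
    c,a=blob(p,lo,hi,near,r); R[n]=ray_at("top",c,z); print(n,np.round(c,1),a,np.round(R[n],4))
print("dots",(R["white"]+R["orange"])/2,ang(R["white"]-R["orange"]),np.linalg.norm(R["white"]-R["orange"]))
print("badges",(R["blue"]+R["red"])/2,ang(R["blue"]-R["red"]),np.linalg.norm(R["blue"]-R["red"]))
print("balls",(R["ballS"]+R["ballH"])/2,ang(R["ballS"]-R["ballH"]),np.linalg.norm(R["ballS"]-R["ballH"]))
C=np.array([.549,-.107]); print(np.round(env.sense()["tcp_rot"],2).tolist())
for s in (1,-1):
  for b in (-60,-30,0,40):
    F=frame(b,s); P=np.r_[C+.075*frame(b)[:2,1]-.017*frame(b)[:2,0],.045]
    for z in (.045,.2):
        P[2]=z; q=solver.inverse_kinematics(P,F); print(s,b,z,None if q is None else np.round(q,2))
  for z in (.1,.26):
    q=solver.inverse_kinematics(np.array([.485,.129,z]),frame(128.4,s)); print("lev",s,z,None if q is None else np.round(q,2))
E
```

```text
white [0. 0.] 0.0 [1.1618 0.6997]
orange [318.5 198. ] 26.0 [ 0.6086 -0.1845]
blue [256.3 200.1] 239.0 [ 0.5987 -0.0193]
red [323.7 238.7] 294.0 [ 0.4963 -0.1922]
ballS [311.8 181.5] 50.0 [ 0.645  -0.1641]
ballH [267.7 258.4] 65.0 [ 0.4472 -0.0476]
dots [0.88519114 0.25764448] 57.97134493451969 1.0429622147264355
badges [ 0.54749533 -0.10577905] 59.353026249533755 0.20100650414936258
balls [ 0.54613391 -0.10587127] -30.503615769486974 0.2295937818304773
[[0.9, 0.44, -0.0], [0.44, -0.9, 0.0], [-0.0, -0.0, -1.0]]
1 -60 0.045 [ 0.39  0.55 -0.19  1.82  0.14  0.78 -0.91]
1 -60 0.2 [ 0.41  0.37 -0.21  1.7   0.09  1.08 -0.87]
1 -30 0.045 [ 0.42  0.61 -0.3   1.74  0.23  0.83 -0.51]
1 -30 0.2 [ 0.44  0.43 -0.32  1.62  0.15  1.11 -0.44]
1 0 0.045 [ 0.46  0.65 -0.45  1.71  0.35  0.86 -0.13]
1 0 0.2 [ 0.48  0.47 -0.46  1.59  0.22  1.13 -0.03]
1 40 0.045 [ 0.52  0.68 -0.64  1.74  0.5   0.9   0.36]
1 40 0.2 [ 0.56  0.5  -0.69  1.62  0.34  1.15  0.49]
lev 1 0.1 [ 0.63  0.77 -1.32  1.97  0.85  1.11  1.18]
lev 1 0.26 [ 0.7   0.42 -1.29  1.8   0.43  1.24  1.53]
-1 -60 0.045 [ 1.08  1.07 -1.33  1.77  1.1   1.27  1.54]
-1 -60 0.2 [ 1.1   0.77 -1.32  1.65  0.76  1.34  1.74]
-1 -30 0.045 [ 1.    1.1  -1.34  1.7   1.12  1.3   2.04]
-1 -30 0.2 [ 1.01  0.82 -1.32  1.59  0.81  1.38  2.22]
-1 0 0.045 [-0.02  0.6   0.23  1.74 -0.17  0.82 -2.86]
-1 0 0.2 [-0.68  0.79  1.35  1.67 -0.79  1.34 -2.34]
-1 40 0.045 [ 0.04  0.57  0.03  1.77 -0.02  0.8  -2.36]
-1 40 0.2 [ 0.12  0.4  -0.07  1.65  0.03  1.09 -2.41]
lev -1 0.1 [ 0.25  0.42 -0.7   1.99  0.36  0.85 -1.54]
lev -1 0.26 [ 0.37  0.23 -0.8   1.82  0.18  1.17 -1.38]
```

```bash
cat >> h.py <<'E'
C=np.array([.5475,-.106]); HEAD=128.1
def push_pose(spoke,gap,z=.045):
    F=frame(spoke); return np.r_[C+.075*F[:2,1]-(.017+gap)*F[:2,0],z],F
def turret():
    p,_=viewer.read_camera("top"); return p
E
python3 - <<'E'
from h import *
effector.grasp(5)
P,F=push_pose(-30.6,.028,.2); env.reach(P,F)
P[2]=.045; env.movel(P,F,rate=.12)
print(env.sense()["t"],env.sense()["wrist_force"])
env.movel(*push_pose(-30.6,.004),rate=.06)
for a in np.linspace(-30.6,34.0,9)[1:]:
    env.movel(*push_pose(a,0),rate=.06); s=env.sense(); print(round(a,1),round(s["t"],1),np.round(s["wrist_force"],1))
p,_=viewer.read_camera("top"); cv2.imwrite("pics/top1.png",cv2.resize(p[110:310,160:400],(720,600),interpolation=cv2.INTER_CUBIC)[:,:,::-1])
for n in ("red_badge","blue_badge","spoke_a"): print(n,[(np.round(r["at"],3).tolist(),round(r["score"],2),round(ang(r["at"][:2]-C),1)) for r in tip_of("top",n)[:3]])
E
```

```text
5.8667 [-0.50577397 -0.34664209  0.04341842]
-22.5 6.8 [-0.3 -0.1  0. ]
-14.5 7.2 [-0.3 -0.1 -0.3]
-6.4 7.5 [ 0.1 -0.6 -0.4]
1.7 7.8 [-0.3 -0.8  0.2]
9.8 8.2 [ 0.4 -0.1 -0.1]
17.8 8.5 [ 0.   0.8 -1.5]
25.9 8.8 [ 0.7  0.6 -0.9]
34.0 9.2 [-1.  -0.4  0.1]
red_badge []
blue_badge [([0.601, -0.021, 0.048], 0.89, np.float64(57.9))]
spoke_a [([0.65, -0.168, 0.056], 0.91, np.float64(-31.1)), ([0.45, -0.049, 0.055], 0.76, np.float64(149.6))]
```

View pics/top1.png

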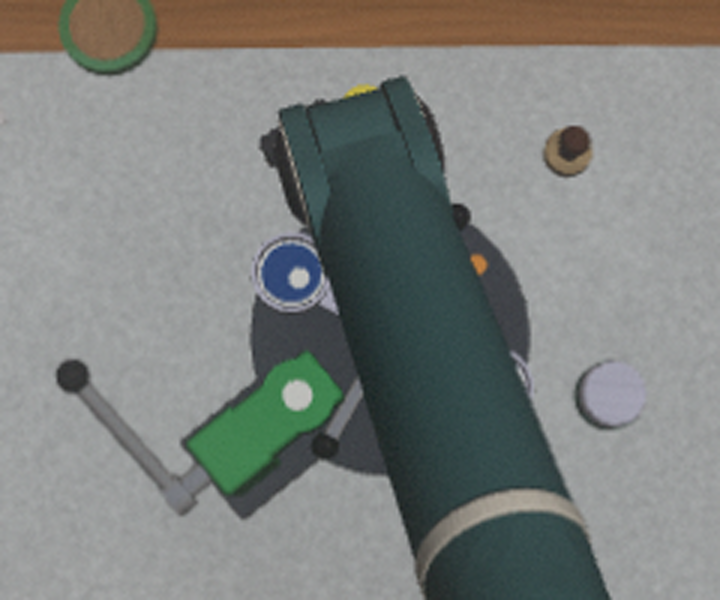

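The turret did not move: blue is still at crop (290,272) and the spoke is still there. I'll check where the tip actually is.

```bash
python3 - <<'E'
from h import *
s=env.sense(); print(s["ee_pos"],push_pose(34,0)[0],s["gripper_width"],s["wrist_force"],np.round(s["tcp_rot"],2).tolist())
p,_=viewer.read_camera("scene"); cv2.imwrite("pics/sc1.png",cv2.resize(p[100:340,180:480],(750,600),interpolation=cv2.INTER_CUBIC)[:,:,::-1])
E
```

```text
[ 0.61933648 -0.078906    0.04501188] [ 0.6191841  -0.07815417  0.045     ] 0.00045041297636848977 [-0.20550217 -0.10223764 -0.57943483] [[-0.56, 0.83, 0.0], [0.83, 0.56, -0.0], [-0.0, -0.0, -1.0]]
```

View pics/sc1.png

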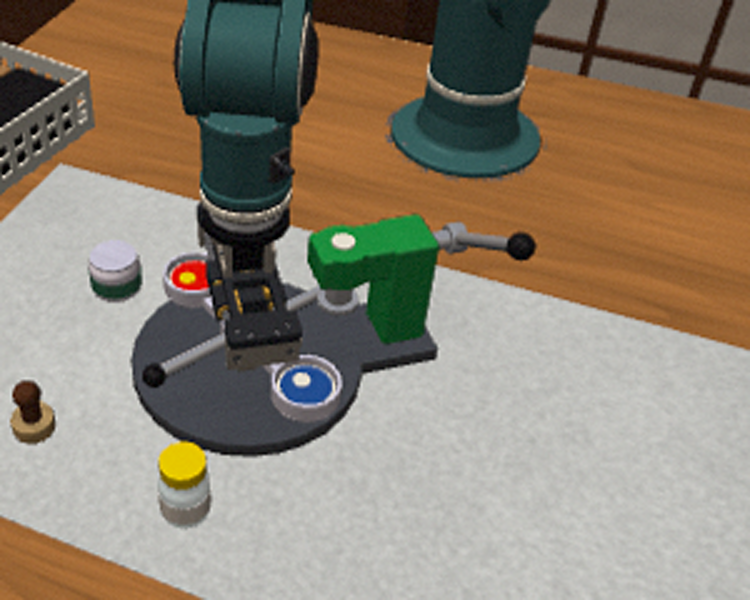

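```bash
python3 - <<'E'
from h import *
i=viewer.camera_info("scene"); R=np.array(i["rotation"]); e=np.array(i["eye"])
def proj(P):
    c=(np.atleast_2d(P)-e)@R; c=c*[1,-1,-1]
    q=cv2.projectPoints(c,np.zeros(3),np.zeros(3),np.array(i["intrinsics"]),np.array(i["dist_coeffs"]))[0][:,0]; return q
def crop(q): return np.round((q-[180,100])*2.5)
s=env.sense(); T=s["ee_pos"]
print("tcp",crop(proj(T)),"tcp+88",crop(proj(T+[0,0,.088])))
for k in(.02,.05,.115): print("spoke -30.6",k,crop(proj(np.r_[C+k*frame(-30.6)[:2,1],.058])))
print("head",crop(proj(np.r_[C+.1*frame(HEAD)[:2,1],.155])))
p,d=viewer.read_camera("scene")
for z in(0,.01,.02,.03,.05,.07):
    q=proj(T+[0,0,z])[0]; c=(T+[0,0,z]-e)@R; u,v=q.astype(int); print(z,"depth seen",d[v,u],"expected",-c[2])
print(s["t"],np.round(s["joint_positions"],2))
E
```

```text
tcp [[244. 389.]] tcp+88 [[244. 327.]]
spoke -30.6 0.02 [[232. 334.]]
spoke -30.6 0.05 [[208. 346.]]
spoke -30.6 0.115 [[155. 373.]]
head [[344. 241.]]
0 depth seen 0.98986983 expected 0.9543562121720824
0.01 depth seen 0.99444354 expected 0.9476755954681927
0.02 depth seen 1.0038046 expected 0.9409949787643029
0.03 depth seen 0.9120746 expected 0.9343143620604132
0.05 depth seen 0.7840378 expected 0.9209531286526336
0.07 depth seen 0.771486 expected 0.9075918952448541
9.4 [ 0.46  0.65 -0.54  1.73  0.42  0.87  0.33]
```

```bash
python3 - <<'E'
from h import *
i=viewer.camera_info("scene"); R=np.array(i["rotation"]); e=np.array(i["eye"])
p,d=viewer.read_camera("scene")
def at(cx,cy):
    u,v=180+cx/2.5,100+cy/2.5; uu=cv2.undistortPoints(np.array([[[u,v]]]),np.array(i["intrinsics"]),np.array(i["dist_coeffs"]))[0,0]
    return e+R@(np.array([uu[0],-uu[1],-1])*d[int(round(v)),int(round(u))])
for c in [(235,360),(262,355),(290,352),(235,335),(290,330),(230,300),(260,300),(250,260),(220,250),(344,241),(304,385),(155,373),(190,272)]: print(c,np.round(at(*c),3))
q,_=viewer.read_camera("wrist"); cv2.imwrite("pics/w1.png",q[:,:,::-1])
E
```

```text
(235, 360) [ 0.703 -0.051  0.181]
(262, 355) [ 0.69  -0.032  0.183]
(290, 352) [ 0.679 -0.011  0.184]
(235, 335) [ 0.708 -0.049  0.216]
(290, 330) [ 0.684 -0.01   0.215]
(230, 300) [ 0.672 -0.069  0.216]
(260, 300) [ 0.639 -0.056  0.193]
(250, 260) [ 0.626 -0.071  0.225]
(220, 250) [ 0.628 -0.098  0.228]
(344, 241) [ 0.488 -0.027  0.156]
(304, 385) [ 0.601 -0.022  0.058]
(155, 373) [ 0.654 -0.16   0.068]
(190, 272) [ 0.496 -0.199  0.06 ]
```

View pics/w1.png

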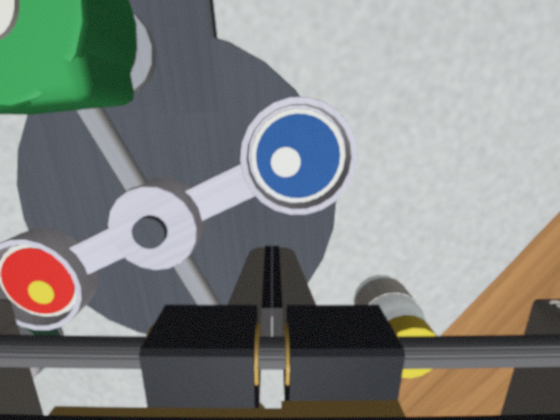

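```bash
python3 - <<'E'
from h import *
i=viewer.camera_info("wrist"); s=env.sense(); T=np.array(i["T_tool_cam"]); q,d=viewer.read_camera("wrist")
print(np.round(T,3).tolist())
K,D=np.array(i["intrinsics"]),np.array(i["dist_coeffs"])
for u,v in [(272,250),(265,260),(279,260),(272,280),(262,290),(200,320),(300,150),(150,190),(190,290)]:
    a=cv2.undistortPoints(np.array([[[u,v]]],float),K,D)[0,0]; t=(T@np.r_[np.array([a[0],-a[1],-1])*d[v,u],1])[:3]
    print((u,v),round(float(d[v,u]),3),"tool",np.round(t,3),"world",np.round(s["ee_pos"]+s["tcp_rot"]@t,3))
c=np.linalg.inv(T)@[0,0,0,1]; print("tcp px",cv2.projectPoints((c[:3]*[1,-1,-1])[None],np.zeros(3),np.zeros(3),K,D)[0].ravel())
print(s["ee_pos"],s["t"])
E
```

```text
[[0.0, 0.958, 0.288, 0.083], [1.0, -0.001, 0.001, -0.001], [0.001, 0.288, -0.958, -0.211], [0.0, 0.0, 0.0, 1.0]]
(272, 250) 0.176 tool [ 0.012 -0.    -0.048] world [ 0.612 -0.069  0.093]
(265, 260) 0.164 tool [ 0.011 -0.004 -0.061] world [ 0.609 -0.071  0.106]
(279, 260) 0.164 tool [ 0.011  0.003 -0.061] world [ 0.616 -0.067  0.106]
(272, 280) 0.153 tool [ 0.007 -0.    -0.074] world [ 0.615 -0.073  0.119]
(262, 290) 0.136 tool [ 0.011 -0.005 -0.09 ] world [ 0.609 -0.072  0.135]
(200, 320) 0.082 tool [ 0.032 -0.019 -0.14 ] world [ 0.585 -0.063  0.185]
(300, 150) 0.191 tool [ 0.064  0.017 -0.017] world [ 0.597 -0.016  0.062]
(150, 190) 0.186 tool [ 0.042 -0.073 -0.029] world [ 0.535 -0.085  0.074]
(190, 290) 0.215 tool [-0.03  -0.057 -0.021] world [ 0.589 -0.135  0.066]
tcp px [272.56710994 237.85723995]
[ 0.61923286 -0.07835658  0.04499704] 9.55
```

Depth from both cameras agrees. The real fingertips end about 49 mm short of the reported TCP: wrist depth puts the tip at z≈0.093 while the reported TCP is 0.045. The same method gives correct heights for the badge and hub, so the finger passed above the bar. I'll compensate by this offset and check the depth at the start of contact.

```bash
cat >> h.py <<'E'
OFF=.049   # real tip is this far behind the reported TCP (measured with wrist depth)
def tip_scan():
    i=viewer.camera_info("wrist"); T=np.array(i["T_tool_cam"]); _,d=viewer.read_camera("wrist")
    K,D=np.array(i["intrinsics"]),np.array(i["dist_coeffs"])
    for v in range(240,258,2):
        a=cv2.undistortPoints(np.array([[[272,v]]],float),K,D)[0,0]; print(v,np.round((T@np.r_[np.array([a[0],-a[1],-1])*d[v,272],1])[:3],3))
E
python3 - <<'E'
from h import *
tip_scan()
P,F=push_pose(-30.6,.028,.08); env.movel(P,F,rate=.15)
P[2]=.046-OFF; env.movel(P,F,rate=.08)
print(env.sense()["t"],env.sense()["wrist_force"])
for a in (-30.6,-26,-22,-18): 
    env.movel(*push_pose(a,0,.046-OFF),rate=.05); s=env.sense(); print(a,round(s["t"],1),np.round(s["wrist_force"],1),np.round(s["ee_pos"]-push_pose(a,0,.046-OFF)[0],4))
viewer.read_camera("top")
for n in ("blue_badge","spoke_a"): print(n,[(np.round(r["at"],3).tolist(),round(r["score"],2),round(ang(r["at"][:2]-C),1)) for r in tip_of("top",n)[:3]])
E
```

```text
240 [-0.011 -0.     0.023]
242 [-0.012 -0.     0.022]
244 [-0.014 -0.     0.023]
246 [ 0.011 -0.    -0.042]
248 [ 0.011 -0.    -0.045]
250 [ 0.011 -0.    -0.048]
252 [ 0.012 -0.    -0.051]
254 [ 0.011 -0.    -0.052]
256 [ 0.011 -0.    -0.055]
12.1083 [0.54509643 0.06893613 0.18586877]
-30.6 12.8 [0.3 0.4 0.4] [-0.      0.0002 -0.0001]
-26 13.1 [-1.1  0.1 -1.5] [-0.0003 -0.0002 -0.0002]
-22 13.3 [-0.6 -1.6 -0.8] [-0.0003 -0.0002 -0.0002]
-18 13.6 [-0.7 -0.6 -1.2] [-0.0002  0.0001 -0.0002]
blue_badge [([0.58, -0.01, 0.051], 0.72, np.float64(71.3))]
spoke_a [([0.439, -0.07, 0.053], 0.87, np.float64(161.5))]
```

The turret turns now, and the tip offset is about 42 mm. I'll continue to just short of the target and look.

```bash
sed -i 's/^OFF=.049/OFF=.042/' h.py; python3 - <<'E'
from h import *
z=.042-OFF
for a in np.r_[np.arange(-10,31,8),34.5]:
    env.movel(*push_pose(a,0,z),rate=.05)
s=env.sense(); print(round(s["t"],1),np.round(s["wrist_force"],1),np.round(s["ee_pos"]-push_pose(34.5,0,z)[0],4))
for c in("top","scene"):
  p,_=viewer.read_camera(c)
  for n in ("blue_badge","red_badge","spoke_a"): print(c,n,[(np.round(r["at"],3).tolist(),round(r["score"],2),round(ang(r["at"][:2]-C),1)) for r in tip_of(c,n)[:3]])
cv2.imwrite("pics/sc2.png",cv2.resize(p[100:340,180:480],(750,600),interpolation=cv2.INTER_CUBIC)[:,:,::-1])
E
```

```text
16.2 [ 0.2 -1.1 -0.5] [0. 0. 0.]
top blue_badge []
top red_badge [([0.611, -0.187, 0.053], 0.82, np.float64(-51.8))]
top spoke_a []
scene blue_badge [([0.494, -0.022, 0.052], 0.66, np.float64(122.8))]
scene red_badge [([0.607, -0.187, 0.052], 0.57, np.float64(-53.9))]
scene spoke_a [([0.643, -0.043, 0.062], 0.65, np.float64(33.4))]
```

View pics/sc2.png

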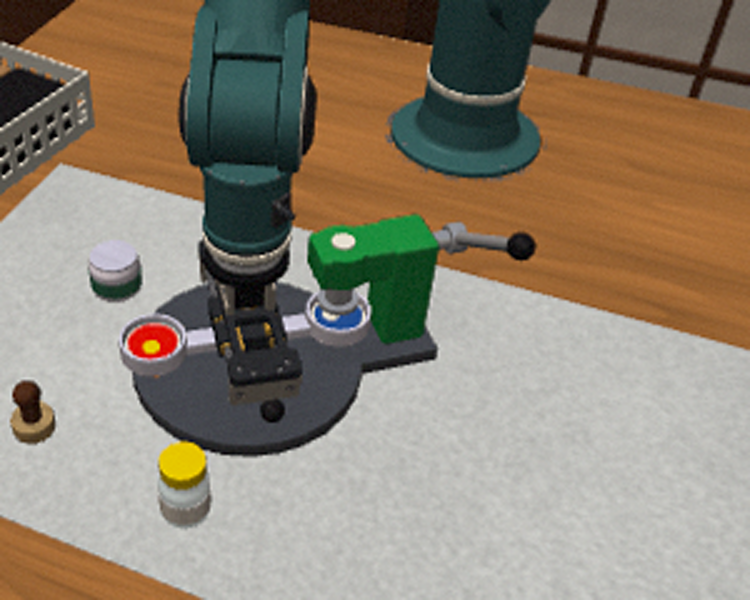

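Red is now at crop (153,343), blue is mostly under the punch at (340,316), and the arm is clear of the head. I'll push to about 37.5°, back off, and measure with an open view.

```bash
cat > meas.py <<'E'
from h import *
p,_=viewer.read_camera("top")
i=viewer.camera_info("top")
def px(P):
    c=((np.array(P)-i["eye"])@np.array(i["rotation"]))*[1,-1,-1]
    return tuple(int(v) for v in cv2.projectPoints(c[None],np.zeros(3),np.zeros(3),np.array(i["intrinsics"]),np.array(i["dist_coeffs"]))[0].ravel().round())
F=frame(HEAD); u,t=F[:2,1],F[:2,0]; out={}
for n,lo,hi,xy,r,z in [("red",(0,120,100),(179,255,255),C-.1*u,15,.06),("ball",(0,0,0),(179,255,55),C-.115*t,7,.066),("ball2",(0,0,0),(179,255,55),C+.115*t,7,.066)]:
    c,a=blob(p,lo,hi,px(np.r_[xy,z]),r); w=ray_at("top",c,z); out[n]=w; print(n,np.round(c,1),a,np.round(w,4),"bearing",round(ang(w-C),1),"r",round(np.linalg.norm(w-C),3))
print("ball line",ang(out["ball"]-out["ball2"]),"want",HEAD-90)
for c in("top","scene"):
  if c=="scene": viewer.read_camera(c)
  for n in ("blue_badge","red_badge","head","spoke_a","lever_end","shaft"): print(c,n,[(np.round(r["at"],3).tolist(),round(r["score"],2),round(ang(r["at"][:2]-C),1)) for r in tip_of(c,n)[:2]])
cv2.imwrite("pics/topm.png",cv2.resize(p[150:290,200:360],(640,560),interpolation=cv2.INTER_CUBIC)[:,:,::-1])
E
python3 - <<'E'
from h import *
z=.042-OFF
env.movel(*push_pose(37.5,0,z),rate=.03); env.pause(.2)
env.movel(*push_pose(37.5,.03,z),rate=.06)
P,F=push_pose(37.5,.03,.2); env.movel(P,F,rate=.15)
env.movel([.45,-.38,.22],frame(0),rate=.2)
print(env.sense()["t"])
E
python3 meas.py
```

```text
21.0917
red [319.6 195.4] 290.0 [ 0.6093 -0.1843] bearing -51.7 r 0.1
ball [261.7 185.8] 50.0 [ 0.6352 -0.0338] bearing 39.4 r 0.114
ball2 [318.3 253.8] 53.0 [ 0.4572 -0.1772] bearing -141.8 r 0.115
ball line 38.834671035909366 want 38.099999999999994
top blue_badge []
top red_badge [([0.611, -0.185, 0.052], 0.96, np.float64(-51.3))]
top head [([0.486, -0.028, 0.069], 0.73, np.float64(128.4))]
top spoke_a [([0.459, -0.178, 0.052], 0.72, np.float64(-140.9)), ([0.643, -0.037, 0.06], 0.6, np.float64(35.8))]
top lever_end [([0.498, 0.142, 0.218], 0.74, np.float64(101.4))]
top shaft [([0.408, 0.07, 0.134], 0.64, np.float64(128.4))]
scene blue_badge [([0.462, -0.176, 0.058], 0.66, np.float64(-140.8)), ([0.489, -0.026, 0.052], 0.57, np.float64(126.1))]
scene red_badge [([0.614, -0.185, 0.051], 0.53, np.float64(-49.9)), ([0.464, -0.172, 0.058], 0.51, np.float64(-141.4))]
scene head [([0.484, -0.033, 0.071], 0.6, np.float64(131.2))]
scene spoke_a [([0.463, -0.176, 0.057], 0.86, np.float64(-140.5)), ([0.635, -0.037, 0.059], 0.84, np.float64(38.3))]
scene lever_end [([0.5, 0.143, 0.213], 0.68, np.float64(100.7))]
scene shaft [([0.409, 0.066, 0.134], 0.77, np.float64(128.8))]
```

View pics/topm.png

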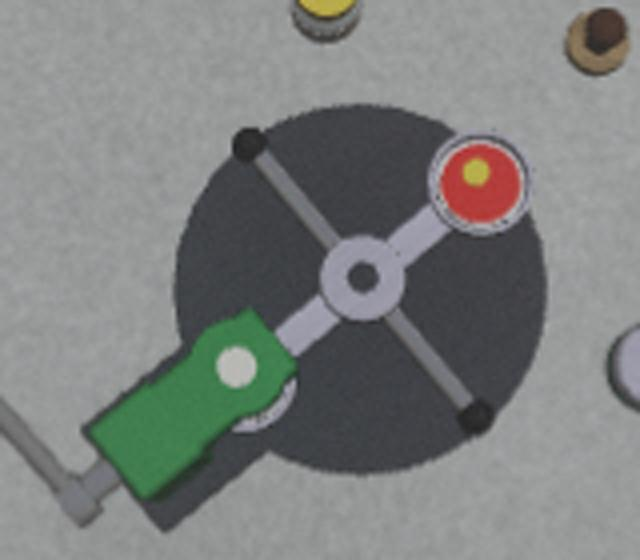

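The die table is at 128.5° against 128.1–128.5° for the head, so it is centred (red opposite, at crop (480,183)). Next, the lever.

```bash
python3 - <<'E'
from h import *
s=env.sense(); P=s["ee_pos"].copy(); P[2]=.27; env.movel(P,rate=.2)
L=np.array([.484,.128]); F=frame(128.3,-1)
env.reach(np.r_[L,.27],F); print(env.sense()["t"],np.round(env.sense()["joint_positions"],2))
env.movel(np.r_[L,.215-OFF],F,rate=.15); print(env.sense()["wrist_force"])
for tip in (.19,.16,.13,.118,.112,.108,.104,.101,.098):
    env.movel(np.r_[L,tip-OFF],F,rate=.05); s=env.sense(); print(tip,round(s["t"],1),np.round(s["wrist_force"],1))
    if s["wrist_force"][2]>15: break
env.pause(.2); s=env.sense(); print(s["t"],s["wrist_force"],s["ee_pos"])
p,_=viewer.read_camera("scene"); print([(np.round(r["at"],3),r["score"]) for r in tip_of("scene","lever_end")])
cv2.imwrite("pics/sc3.png",cv2.resize(p[80:280,240:480],(720,600),interpolation=cv2.INTER_CUBIC)[:,:,::-1])
E
```

```text
24.0417 [ 0.39  0.22 -0.81  1.81  0.17  1.19 -1.38]
[-4.2118911  -2.44868833 -1.97681511]
0.19 25.5 [ 0.2 -0.2  1.5]
0.16 26.2 [1.2 1.3 3.2]
0.13 27.0 [3.4 3.7 3.5]
0.118 27.4 [0.9 1.5 5.1]
0.112 27.6 [0.4 1.3 6. ]
0.108 27.9 [-3.2 -0.5 18.1]
28.1 [-3.42845701 -1.21733192 17.95498912] [0.48316005 0.12698682 0.06732422]
[(array([0.512, 0.151, 0.081]), 0.5)]
```

View pics/sc3.png

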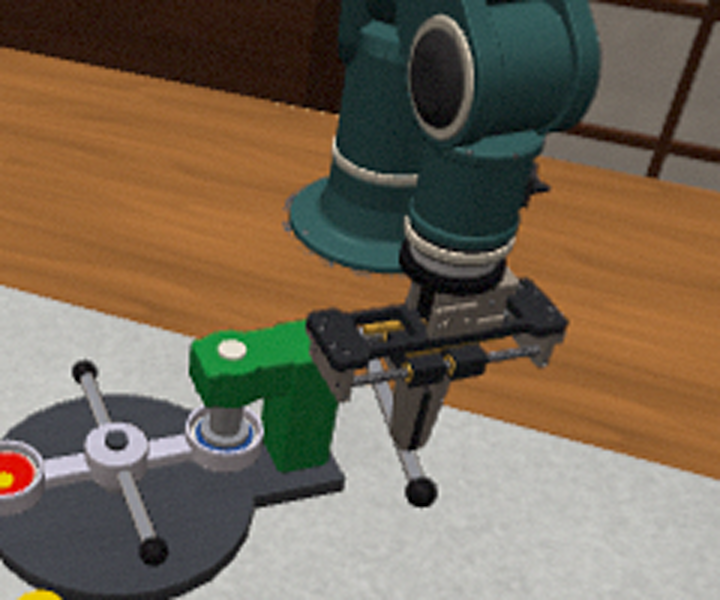

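The lever is at its stop: force jumped to 18 N and the ball, at crop (420,491), is at z 0.081 (expected 0.083). Blue is under the punch at (225,435). Now I'll let it up and check.

```bash
python3 - <<'E'
from h import *
L=np.array([.484,.128]); F=frame(128.3,-1)
env.movel(np.r_[L,.27],F,rate=.08); 
env.reach(np.array([.45,-.38,.27]),frame(0)); env.pause(.3); print(env.sense()["t"],env.sense()["wrist_force"])
E
python3 meas.py
python3 - <<'E'
from h import *
for n in("glue_jar","pin_tin","stamp"): print(n,[np.round(r["at"],3).tolist() for r in tip_of("scene",n)[:2]])
E
```

```text
33.05 [ 0.60683935 -0.02157659  0.44677916]
red [319.6 195.4] 290.0 [ 0.6093 -0.1843] bearing -51.7 r 0.1
ball [261.8 185.7] 50.0 [ 0.6353 -0.0339] bearing 39.4 r 0.114
ball2 [318.3 253.9] 52.0 [ 0.457 -0.177] bearing -141.9 r 0.115
ball line 38.75907007571031 want 38.099999999999994
top blue_badge []
top red_badge [([0.609, -0.182, 0.051], 0.86, np.float64(-51.2)), ([0.487, -0.026, 0.069], 0.46, np.float64(127.3))]
top head [([0.486, -0.027, 0.072], 0.83, np.float64(127.7))]
top spoke_a [([0.639, -0.034, 0.057], 0.88, np.float64(38.1)), ([0.461, -0.18, 0.055], 0.81, np.float64(-139.5))]
top lever_end [([0.495, 0.144, 0.219], 0.74, np.float64(101.9)), ([0.485, -0.027, 0.068], 0.5, np.float64(128.5))]
top shaft [([0.409, 0.069, 0.137], 0.84, np.float64(128.3))]
scene blue_badge [([0.49, -0.025, 0.049], 0.43, np.float64(125.4))]
scene red_badge [([0.614, -0.184, 0.055], 0.66, np.float64(-49.4))]
scene head [([0.484, -0.032, 0.072], 0.56, np.float64(130.6))]
scene spoke_a [([0.461, -0.172, 0.058], 0.83, np.float64(-142.6)), ([0.639, -0.036, 0.06], 0.68, np.float64(37.3))]
scene lever_end [([0.501, 0.144, 0.215], 0.74, np.float64(100.5))]
scene shaft [([0.411, 0.07, 0.135], 0.82, np.float64(127.8))]
glue_jar [[0.742, -0.085, -0.001], [0.55, -0.108, 0.002]]
pin_tin [[0.491, -0.3, -0.004], [0.488, -0.027, 0.052]]
stamp [[0.72, -0.27, -0.0]]
```

The lever is back up, the table hasn't moved, and the jar, tin and stamp are where they stood.

```bash
python3 -c "
from h import *
print(workorder.finish_job())"
```

```text
the job is handed in; nothing more can be done
None
```

The job is handed in (no verdict was shown): the blue badge is centred under the head by my measurements, the lever went fully down and came back up, and the jar, tin and stamp didn't move; the first push missed because the real fingertips sit about 42 mm short of the reported TCP, which I corrected for.

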